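Close the articulator and set its incisal pin

ROBOT

A 6-joint arm with a two-finger parallel gripper is mounted at the origin on the work surface. World frame = base frame: x ahead of the robot, y to its left, z up, the work surface at z = 0. Lengths are in m, angles in rad, forces in N, time in s.
With the tool pointing down it reaches from about 0.35 to 0.775 m from the base axis. Payload 5.5 kg.
Tool frame: the origin (TCP) lies midway between the tips of the shut fingers; the grasp point (between the pads) lies 19 mm behind it; z points along the fingers, x is the direction in which the jaws open and shut, and the axes are right-handed (so a half turn about z gives the same grasp; the last joint's range is limited). The gripper opens to 85 mm and grips with 20 to 120 N. Pads are 22 mm wide; open, the fingers measure 114 mm over their backs; the gripper's body (76 mm by 85 mm) begins 54 mm behind the grasp point. The pads swing forward as they close: fully open they stand 13 mm farther back than shut.
Start: joints at [-1.305, 0.313, 0.046, 1.304, 0, 1.431], TCP at [0.227, -0.528, 0.231] pointing down, gripper open.
Joint ranges: [-2.76, 2.76], [-0.86, 1.69], [-1.03, 1.26], [-2.2, 2.34], [-1.47, 1.5], [-3.14, 3.14]. Speed limits (rad/s): [2.57, 2.57, 3.14, 3.14, 3.14, 3.14].

INTERFACE

Orientations are given as a unit quaternion [w, x, y, z].
In Python, from plant import sensors, optics, r gives the robot as it stands.
- The arm moves only by the tool arm_command, never from a script. Its argument "rows" is a list of rows, each a list of 3 entries, a list of its own where there are three numbers: the shift along the world's x, y, z in cm, then the turn, a rotation vector about the world's x, y, z in degrees, then the opening, from -1 (shut) to 1 (fully open). In form: [[[tx, ty, tz], [wx, wy, wz], grip], ...]. A call has 1 to 12 rows; each row shifts and turns the commanded pose from where the row before left it; what a row does not reach is not made up. A row lasts 1/12 s, in which the tool goes at most 41.7 mm and 7.16 degrees, less where a joint would pass 70% of its speed; a pose out of reach is approached as far as the arm can. A call with a gripper value outside its range is refused whole. The fingers move at their own pace and stop on an object; the grip force is fixed at half the most. Time passes only in rows, so rows that do not move let the fingers close. It gives the time, the measured TCP pose, the force and the opening at its end, in the units of the state.
- sensors.get_obs(): the state, without advancing time (a new reading comes with each control period).
- optics.get_image(name): name is "scene" or "top" or "wrist"; returns the picture (400x640x3 uint8, blue, green, red); there is no depth.
- optics.camera_info(name): a dict with "fx", "fy", "cx", "cy" (pixels), "pose" (4x4, takes a point from camera to world coordinates); the wrist camera has in their place "T_tool_cam" (4x4, takes a point from camera to tool coordinates, whose origin is the TCP and whose axes are the tool frame's). Camera axes: x right, y down, z forward; pixel columns grow to the right and rows downward; lengths in m; the calibration is good to about 2 mm. A picture is of the moment at which its call begins: read the wrist's pose just before it. camera_info takes no time and is no camera call.
- r.hand_in(): hands the job in, once; it reports no verdict.
The state is a dict: "t": time; "qpos": joint angles; "dq": joint speeds; "joint_efforts": joint torques, N m; "eef_pos": TCP position; "tool_rot": TCP orientation; "ft_force": force on the tool from outside, world axes, zero at the start; "ft_torque": the same for the moment, N m; "opening": finger opening in m.
Only numpy, scipy, OpenCV 4.12 (cv2) and the standard library are available. Lean on these libraries where they do the work, as an engineer would, in place of code of your own. Each camera call takes 0.05 s, during which the arm holds its last target. There are 200 camera calls.

TASK

Get this articulator ready: push its open upper member down, without slamming it, until the teeth meet, then slide the incisal pin down until you feel its foot just touch the incisal table. The pin must not push the bite open again: the teeth stay together. Finally press the red cam lever all the way down to clamp the pin, let go, and leave the other things on the bench where they are.

Things in the scene. Friction and masses are not known exactly. Their poses are not given: they have to be found in the camera images.
- articulator: dental articulator: aluminium frame with lower and upper casts, fixed on the bench, 190 x 130 x 125 mm closed; place and yaw vary. Origin on the bench under the casts; -x is its front (pin, tab, lever), +x the hinge end, z up. Closed, the upper arm's top is 119 mm above the bench and the top of the dark block holding the pin (30 x 32 mm, centred 75 mm in front of the origin) 123 mm
- upper_member (a joint): opening of the upper member (rad) about its hinge, which lies along the articulator's y. 0 = closed, teeth meeting (hard stop); positive = front raised. Starts 0.25 to 0.5. Stiff: stays where it is left; 2 to 5 N at the thumb tab closes it, about 7 to 9 N pushing up at the pin lifts it again
- hinge_axis (a point): middle of the upper member's hinge axis, 62 mm behind the articulator's origin, 112 mm above the bench; it stays there. Its axes are the upper member's, parallel to the articulator's when closed
- thumb_tab (a point): on the top face of the flat thumb tab at the very front of the upper member (26 mm wide, 8 mm thick, reaching 32 mm in front of the dark block). The point is 8 mm behind the tab's front edge, 39 mm in front of the pin axis, 176 mm in front of the hinge axis and, closed, 7 mm above it (119 mm above the bench); it moves with the upper member
- incisal_pin: steel incisal pin, 8 mm thick, 116 mm long, upright through the dark block, 137 mm in front of the hinge axis. Origin at its foot (lower end), z along it to its head. Slides along its length against about 2 N of friction, stays where it is left, swings with the upper member. Its foot starts 10 to 24 mm above the incisal table (once the upper member is closed)
- pin_head (a point): centre of the top face of the pin's dark head (14 mm diameter, 15 mm tall, grip it here). Closed, the head's top is 43 to 51 mm above the block at the start and still 27 to 33 mm above it when the foot touches the table
- incisal_table: white incisal table, 38 x 36 x 6 mm, on the front of the lower member under the pin. Origin at the centre of its top face, where the pin's foot lands. Its height is set anew each time, 34 to 40 mm above the bench; it does not give
- cam_lever (a joint): red cam lever that clamps the pin, on the articulator's right side (its -y side) of the block, pivot 23 mm from the pin axis, 114 mm above the bench when closed, axis along the articulator's x. 0 = open (pointing sideways and 10 degrees up), 0.9 = clamped (42 degrees below level, hard stop). Pressed down from above it moves with about 2 to 3 N at its end and stays where it is left
- lever_end (a point): top of the round end of the cam lever (ball of 13 mm), 42 mm from its pivot; fingers pressing it down pass free beside the articulator
- stone_model: bystander: yellow stone model with teeth, 62 mm, 36 mm tall, origin under its centre; leave alone
- wax_puck: bystander: cork disc of 58 mm with pink wax on it; leave alone
- wax_knife: bystander: wax knife with wooden handle, 180 mm; leave alone
- liquid_bottle: bystander: amber bottle, 54 mm diameter, 120 mm tall; leave alone
- powder_jar: bystander: white jar with blue lid, 72 mm diameter, 85 mm tall; leave alone
- mixing_bowl: bystander: green bowl, 120 mm diameter; leave alone
- mounting_ring: bystander: black mounting disc of 52 mm, 8 mm thick; leave alone
- wire_pliers: bystander: pliers, 120 mm; leave alone

How it is judged:
By the outcome, as a careful person would: the job done as asked, in the order asked, and still so for the second after the job is handed in, with the robot touching nothing.
It also fails if it takes over 54 s, if anything falls off the work surface, if the arm or the gripper's body presses on something with over 40 N, if the wrist force passes 120 N, or if a joint passes its speed limit or range.

## Working session

There is one attempt and no reset: what is moved stays moved. The work goes in short steps, Python scripts to look and compute and a tool call to move; the robot and the scene stay as the last step left them, time stands still between calls to the robot, and variables do not carry over. Pictures are saved under pics/ and viewed, about 8 in all and at most 12, crops included, and the job is handed in when it is done.

Besides the shell and the picture viewer there is one more tool, called as name(argument=value, ...), one argument or row to a line, values as JSON. arm_command: Moves the arm, as the interface text tells. Its arguments: {"type":"object","properties":{"rows":{"type":"array","items":{"type":"array"}}},"required":["rows"]}

```bash
mkdir -p pics; ls; cat > h.py <<'E'
import numpy as np, cv2
from plant import sensors, optics, r
from scipy.spatial.transform import Rotation as R
def cam(n):
    c=optics.camera_info(n)
    if 'pose' in c: return c,np.array(c['pose'])
    s=sensors.get_obs(); T=np.eye(4); q=np.array(s['tool_rot'])
    T[:3,:3]=R.from_quat(q[[1,2,3,0]]).as_matrix(); T[:3,3]=s['eef_pos']
    return c,T@np.array(c['T_tool_cam'])
def ray(c,P,u,v):
    d=P[:3,:3]@np.array([(u-c['cx'])/c['fx'],(v-c['cy'])/c['fy'],1]); return P[:3,3],d/np.linalg.norm(d)
def onz(c,P,u,v,z):
    o,d=ray(c,P,u,v); return o+d*(z-o[2])/d[2]
def proj(c,P,p):
    q=np.linalg.inv(P)@np.append(p,1); return np.array([c['fx']*q[0]/q[2]+c['cx'],c['fy']*q[1]/q[2]+c['cy']])
def tri(rs):
    A=sum(np.eye(3)-np.outer(d,d) for o,d in rs); b=sum((np.eye(3)-np.outer(d,d))@o for o,d in rs); return np.linalg.solve(A,b)
E
python3 - <<'E'
from h import *
ims=[]
for n in ['scene','top']:
    c,P=cam(n); im=optics.get_image(n); cv2.imwrite(f'pics/{n}0.png',im); ims.append(im)
    print(n,c['fx'],c['cx'],c['cy'],P.round(3).tolist())
print(cam('wrist')[0])
s=sensors.get_obs();print(s)
E
```

```text
pics
scene 472.54648821097675 317.7390268996316 206.63147289403454 [[0.532, 0.583, -0.614, 1.595], [0.847, -0.379, 0.373, -0.617], [-0.016, -0.718, -0.695, 1.272], [0.0, 0.0, 0.0, 1.0]]
top 406.54476283879865 320.58222803284025 198.63259922528343 [[-0.024, -0.986, 0.163, 0.405], [-1.0, 0.027, 0.015, -0.001], [-0.019, -0.163, -0.986, 1.228], [0.0, 0.0, 0.0, 1.0]]
{'fx': 309.81326545064616, 'fy': 309.81326545064616, 'cx': 321.19244871183315, 'cy': 201.8234269693935, 'T_tool_cam': array([[ 9.99999863e-01, -4.93801419e-04, -1.75876290e-04,
         6.45112233e-05],
       [ 5.23339119e-04,  9.59587110e-01,  2.81411271e-01,
        -7.12596281e-02],
       [ 2.98073363e-05, -2.81411325e-01,  9.59587237e-01,
        -1.43660435e-01],
       [ 0.00000000e+00,  0.00000000e+00,  0.00000000e+00,
         1.00000000e+00]])}
{'t': 0.1, 'qpos': array([-1.30459105e+00,  3.13958386e-01,  4.50530667e-02,  1.30360163e+00,
       -2.07115470e-05,  1.43117504e+00]), 'dq': array([ 1.77893285e-04, -3.51850522e-03,  2.71427726e-03, -7.92281315e-05,
        1.27287928e-04,  1.10108686e-03]), 'joint_efforts': array([ 1.69562769e-03, -4.81728172e+01,  2.99241918e+01,  1.28300360e-02,
       -1.24127596e-04,  1.91027993e-08]), 'eef_pos': array([ 0.22684519, -0.52784368,  0.23046306]), 'tool_rot': array([-5.57561682e-04,  8.35097992e-01, -5.50100548e-01, -6.48684146e-04]), 'ft_force': array([0.19971979, 0.06280659, 0.62201578]), 'ft_torque': array([0.02412554, 0.02771369, 0.02152097]), 'opening': 0.08555734130379193}
```

View pics/scene0.png

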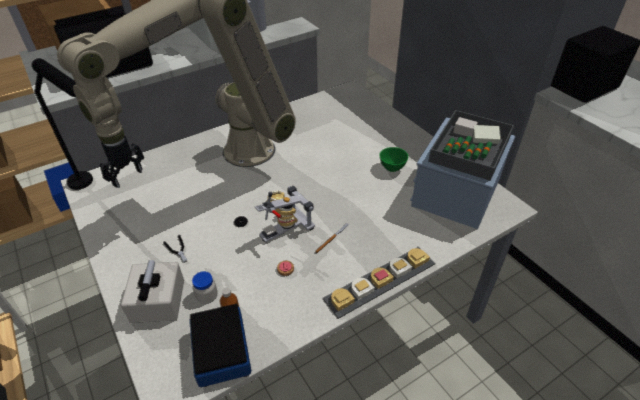

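View pics/top0.png

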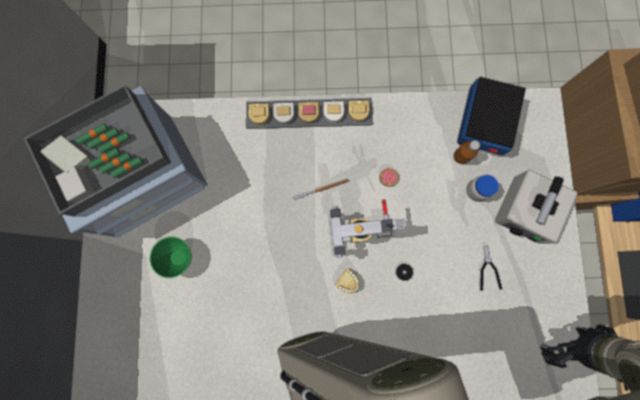

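The articulator is near top-image (370,228). Its hinge is toward world +y, its front (pin, tab) toward -y, and the red lever at (385,207) points to +x. I'll bring the wrist camera over it with the fingers shut.

arm_command(
  rows=[
    [[2, 2.4, 2.5], [0, 0, 5], -1],
    [[2, 2.4, 2.5], [0, 0, 5], -1],
    [[2.4, 2.8, 1.5], [0, 0, 6], -1],
    [[2.4, 2.8, 1], [0, 0, 6], -1],
    [[2.4, 2.8, 1], [0, 0, 6], -1],
    [[2.4, 2.8, 1], [0, 0, 6], -1],
    [[2.4, 2.8, 0.5], [0, 0, 6], -1],
    [[2.4, 2.8, 0.5], [0, 0, 6], -1],
    [[2.4, 2.8, 0.5], [0, 0, 6], -1],
    [[2.4, 2.8, 0], [0, 0, 6], -1],
    [[2.4, 2.8, 0], [0, 0, 5], -1],
    [[2.4, 2.8, 0], [0, 0, 4], -1],
  ],
)

```text
t: 1.1
eef_pos: [0.5078, -0.1987, 0.3412]
tool_rot: [-0.0, 1.0, 0.004, -0.0]
ft_force: [0.5, -0.3, 0.4]
opening: 0.0001
```

arm_command(
  rows=[
    [[0.5, 0.8, 0], [0, 0, 0], -1],
    [[0, 0, 0], [0, 0, 0], -1],
    [[0, 0, 0], [0, 0, 0], -1],
  ],
)

```text
t: 1.35
eef_pos: [0.5119, -0.192, 0.3408]
tool_rot: [-0.0, 1.0, 0.003, -0.001]
ft_force: [-0.4, -0.4, 0.1]
opening: 0.0
```

```bash
python3 - <<'E'
from h import *
c,P=cam('wrist'); im=optics.get_image('wrist'); cv2.imwrite('pics/w1.png',im); np.save('P1.npy',P)
t=optics.get_image('top'); cv2.imwrite('pics/t1.png',t)
s=optics.get_image('scene'); cv2.imwrite('pics/s1.png',s)
o=sensors.get_obs();print(o['eef_pos'],o['ft_force'],o['t'],o['opening'])
E
```

```text
[ 0.51122677 -0.19347782  0.34126371] [-0.14417106 -0.49532019 -0.27808451] 1.5 0.00010190555251303845
```

View pics/w1.png

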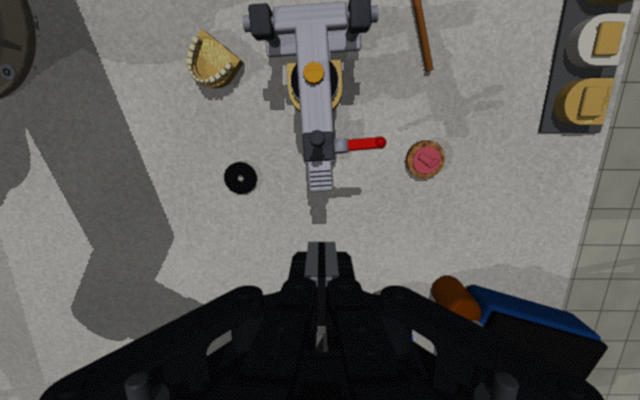

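The wrist image shows the hinge knobs at about (258,20) and (362,18), the pin head at (317,140), the tab's front edge at about (319,190) and the lever ball at (380,142). I'll enlarge it for exact pixels, with the scene view beside it.

```bash
python3 - <<'E'
import cv2,numpy as np
w=cv2.imread('pics/w1.png')[0:200,235:405]; s=cv2.imread('pics/s1.png')[180:250,245:325]
a=cv2.resize(w,None,fx=3,fy=3,interpolation=cv2.INTER_CUBIC)
b=cv2.resize(s,None,fx=3.6,fy=3.6,interpolation=cv2.INTER_CUBIC)
o=np.zeros((600,800,3),np.uint8); o[:600,:510]=a; o[:b.shape[0],512:512+b.shape[1]]=b[:,:288]
t=cv2.imread('pics/t1.png')[195:265,325:415]; t=cv2.resize(t,None,fx=3.2,fy=3.2,interpolation=cv2.INTER_CUBIC); o[300:300+t.shape[0],512:512+t.shape[1]]=t
cv2.imwrite('pics/c1.png',o)
E
```

```text
(no output)
```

View pics/c1.png

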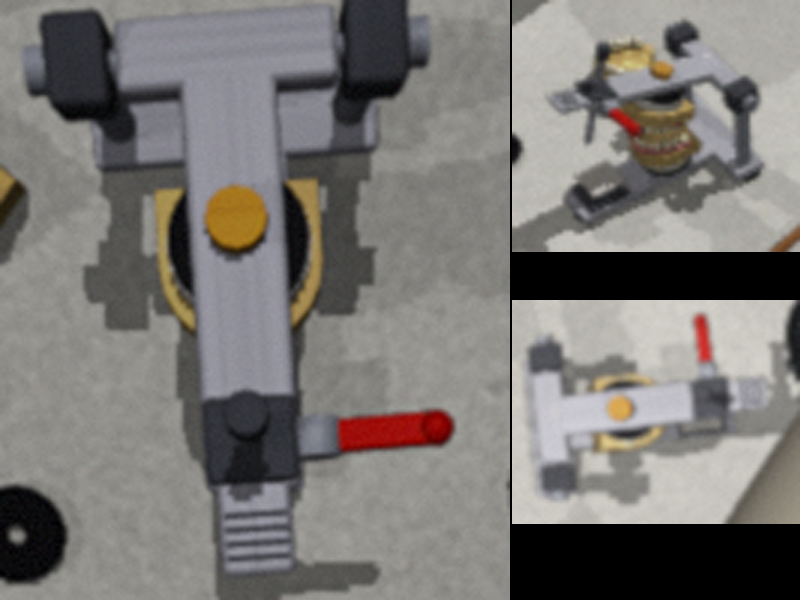

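```bash
cat >> h.py <<'E'
def geom(H,yaw,th,fwd,up,side=0):
    # point: fwd in front of hinge, up above it (member frame), side along artic +y
    f=-np.array([np.cos(yaw),np.sin(yaw),0]); l=np.array([-np.sin(yaw),np.cos(yaw),0])
    return H+f*(fwd*np.cos(th)-up*np.sin(th))+np.array([0,0,fwd*np.sin(th)+up*np.cos(th)])+l*side
E
python3 - <<'E'
from h import *
from scipy.optimize import brentq
c,_=cam('wrist');P=np.load('P1.npy')
L=onz(c,P,243.3,23.3,.112);Rr=onz(c,P,378.3,14,.112);H=(L+Rr)/2
d=L-Rr; d/=np.linalg.norm(d); yaw=np.arctan2(-d[0],d[1])
print(L,Rr,H,np.degrees(yaw),np.linalg.norm(L-Rr))
ct,Pt=cam('top')
tt=tri([ray(c,P,321,190),ray(ct,Pt,405,223.75)]); print('tab edge tri',tt)
print('head tri',tri([ray(c,P,317.3,138.3),ray(ct,Pt,389.4,224)]))
print('ball tri',tri([ray(c,P,380.7,142.3),ray(ct,Pt,383.75,201.25)]))
for th in (.25,.3,.35,.4,.45,.5): print(th,proj(c,P,geom(H,yaw,th,.184,.007)),proj(ct,Pt,geom(H,yaw,th,.184,.007)),geom(H,yaw,th,.176,.007),'head45',proj(c,P,geom(H,yaw,th,.137,.058)),'ball',proj(c,P,geom(H,yaw,th,.137,.011,-.0644)))
E
```

```text
[ 0.42716515 -0.03088705  0.112     ] [ 0.57135939 -0.02140062  0.112     ] [ 0.49926227 -0.02614383  0.112     ] 93.76401925614758 0.144505952073779
tab edge tri [ 0.51137281 -0.2080144   0.13872559]
head tri [ 0.50510561 -0.1461278   0.23891457]
ball tri [ 0.56796335 -0.14885276  0.18163434]
0.25 [320.57623761 190.79912865] [404.59339058 223.03596006] [ 0.51034332 -0.19457648  0.16232548] head45 [316.48461283 138.43938529] ball [379.4186085  142.20460424]
0.3 [320.38719978 190.24419385] [404.12680382 222.78490144] [ 0.51016436 -0.19185618  0.17069891] head45 [316.03729188 133.60441212] ball [380.53296395 140.45106775]
0.35 [320.16091459 189.20168525] [403.4736032  222.55128405] [ 0.50995814 -0.18872169  0.17892562] head45 [315.54970815 128.16043156] ball [381.67090873 138.2851586 ]
0.4 [319.8946697 187.6304006] [402.63118335 222.33623569] [ 0.50972519 -0.18518084  0.18698506] head45 [315.02087458 122.08393561] ball [382.83063114 135.68553248]
0.45 [319.5855981  185.48612593] [401.5975564  222.14086406] [ 0.50946609 -0.18124248  0.19485706] head45 [314.45003977 115.35387615] ball [384.00994299 132.63073189]
0.5 [319.23068997 182.72167153] [400.37141188 221.96624819] [ 0.50918148 -0.17691645  0.20252197] head45 [313.83674446 107.95247923] ball [385.2062386  129.09945164]
```

Hinge at (0.499,-0.026,0.112), yaw about 93.8°, opening about 0.27 rad. The tab point is near (0.510,-0.194,0.166) and will be at (0.511,-0.202,0.119) closed. The predicted ball and head pixels agree with what I measured. Next I descend onto the tab.

arm_command(
  rows=[
    [[0, 0, -3], [0, 0, 3.8], -1],
    [[0, 0, -3], [0, 0, 0], -1],
    [[0, -0.1, -3], [0, 0, 0], -1],
    [[0, -0.1, -3], [0, 0, 0], -1],
    [[0, 0, -2], [0, 0, 0], -1],
    [[0, 0, -1], [0, 0, 0], -1],
    [[0, 0, -0.5], [0, 0, 0], -1],
    [[0, 0, -0.3], [0, 0, 0], -1],
    [[0, 0, -0.3], [0, 0, 0], -1],
    [[0, -0.1, -0.3], [0, 0, 0], -1],
    [[0, 0, -0.3], [0, 0, 0], -1],
    [[0, -0.1, -0.3], [0, 0, 0], -1],
  ],
)

```text
t: 2.5
eef_pos: [0.5125, -0.1966, 0.172]
tool_rot: [0.0, 0.999, 0.035, 0.001]
ft_force: [-0.4, -0.3, 1.0]
opening: -0.0002
```

arm_command(
  rows=[
    [[0, 0, -0.3], [0, 0, 0], -1],
    [[0, -0.1, -0.3], [0, 0, 0], -1],
    [[0, 0, -0.3], [0, 0, 0], -1],
    [[0, -0.1, -0.3], [0, 0, 0], -1],
    [[0, 0, -0.3], [0, 0, 0], -1],
    [[0, -0.1, -0.3], [0, 0, 0], -1],
    [[0, 0, -0.3], [0, 0, 0], -1],
    [[0, -0.1, -0.3], [0, 0, 0], -1],
  ],
)

```text
t: 3.17
eef_pos: [0.5121, -0.2002, 0.147]
tool_rot: [-0.0, 0.999, 0.035, 0.0]
ft_force: [1.3, 0.7, 0.3]
opening: 0.0
```

No clear contact yet, so I'll look.

```bash
python3 - <<'E'
from h import *
c,P=cam('wrist'); im=optics.get_image('wrist'); np.save('P2.npy',P); s=optics.get_image('scene'); cv2.imwrite('pics/s2.png',s)
o=np.zeros((600,800,3),np.uint8)
o[:,:480]=cv2.resize(im[60:310,220:420],(480,600),interpolation=cv2.INTER_CUBIC); o[:280,480:]=cv2.resize(s[180:250,245:325],(320,280),interpolation=cv2.INTER_CUBIC)
cv2.imwrite('pics/c2.png',o); print(sensors.get_obs()['ft_force'])
E
```

```text
[0.08893945 0.16443104 0.66989664]
```

View pics/c2.png

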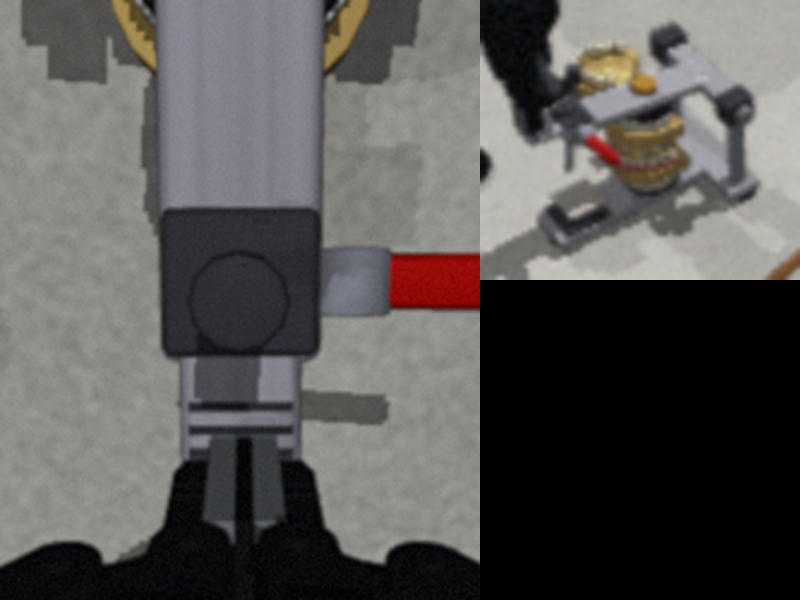

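The fingers are centred on the tab. I'll keep pressing slowly.

arm_command(
  rows=[
    [[0, 0, -0.3], [0, 0, 0], -1],
    [[0, 0, -0.3], [0, 0, 0], -1],
    [[0, -0.1, -0.3], [0, 0, 0], -1],
    [[0, 0, -0.2], [0, 0, 0], -1],
    [[0, 0, -0.2], [0, 0, 0], -1],
  ],
)

```text
t: 3.68
eef_pos: [0.512, -0.2015, 0.1341]
tool_rot: [0.0, 0.999, 0.035, 0.0]
ft_force: [0.3, -1.3, 1.4]
opening: -0.0003
```

arm_command(
  rows=[
    [[0, 0, -0.2], [0, 0, 0], -1],
    [[0, 0, -0.2], [0, 0, 0], -1],
    [[0, 0, -0.2], [0, 0, 0], -1],
  ],
)

```text
t: 3.93
eef_pos: [0.512, -0.2014, 0.1282]
tool_rot: [0.0, 0.999, 0.035, 0.0]
ft_force: [-0.1, -1.3, -0.1]
opening: 0.0
```

```bash
python3 - <<'E'
from h import *
from scipy.optimize import least_squares
c,P=cam('wrist'); im=optics.get_image('wrist'); np.save('P3.npy',P); cv2.imwrite('pics/w3.png',im)
o=sensors.get_obs(); print(o['ft_force'],o['eef_pos'])
H=np.array([.4993,-.0261,.112]);yaw=np.radians(93.76)
P2=np.load('P2.npy')
for th in (0,.1,.15,.2,.25): print(th,'P2 block front/back v',proj(c,P2,geom(H,yaw,th,.152,.011))[1],proj(c,P2,geom(H,yaw,th,.122,.011))[1],'seen 207.9 146.7 | now',proj(c,P,geom(H,yaw,th,.152,.011))[1],proj(c,P,geom(H,yaw,th,.122,.011))[1])
cv2.imwrite('pics/c3.png',cv2.resize(im[90:290,240:400],None,fx=3,fy=3,interpolation=cv2.INTER_CUBIC))
E
```

```text
[ 1.17565962 -0.97789415  0.99889428] [ 0.51186563 -0.20128046  0.12779767]
0 P2 block front/back v 201.1949575950045 147.51156345826828 seen 207.9 146.7 | now 209.37171355486836 149.45861111434226
0.1 P2 block front/back v 205.93720846171504 146.8098457654085 seen 207.9 146.7 | now 215.61885439458513 148.8482360916169
0.15 P2 block front/back v 207.50901857446522 145.44164739772 seen 207.9 146.7 | now 217.96559005121986 147.38796797257788
0.2 P2 block front/back v 208.4318159234355 143.2821034508924 seen 207.9 146.7 | now 219.66384817720802 145.00906539067591
0.25 P2 block front/back v 208.59514085756643 140.22969783753268 seen 207.9 146.7 | now 220.584591159202 141.57382287844894
```

View pics/c3.png

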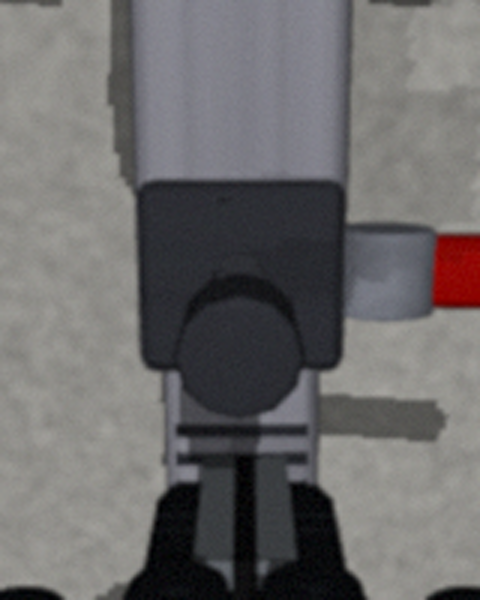

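From the block edges the opening is now about 0.06 rad, so it is following the fingers. The rest goes gently.

arm_command(
  rows=[
    [[0, 0, -0.1], [0, 0, 0], -1],
    [[0, 0, -0.1], [0, 0, 0], -1],
    [[0, 0, -0.1], [0, 0, 0], -1],
    [[0, 0, -0.1], [0, 0, 0], -1],
    [[0, 0, -0.1], [0, 0, 0], -1],
    [[0, 0, -0.1], [0, 0, 0], -1],
    [[0, 0, -0.1], [0, 0, 0], -1],
  ],
)

```text
t: 4.57
eef_pos: [0.512, -0.2014, 0.1212]
tool_rot: [0.0, 0.999, 0.035, 0.0]
ft_force: [0.5, -1.2, 1.1]
opening: 0.0001
```

arm_command(
  rows=[
    [[0, 0, -0.1], [0, 0, 0], -1],
    [[0, 0, -0.05], [0, 0, 0], -1],
    [[0, 0, -0.05], [0, 0, 0], -1],
  ],
)

```text
t: 4.82
eef_pos: [0.512, -0.2014, 0.1193]
tool_rot: [0.0, 0.999, 0.035, 0.0]
ft_force: [-0.2, -0.9, 1.6]
opening: 0.0
```

arm_command(
  rows=[
    [[0, 0, -0.05], [0, 0, 0], -1],
    [[0, 0, -0.05], [0, 0, 0], -1],
  ],
)

```text
t: 4.98
eef_pos: [0.512, -0.2014, 0.119]
tool_rot: [0.0, 0.999, 0.035, 0.0]
ft_force: [-1.4, -0.3, 9.4]
opening: -0.0002
```

arm_command(
  rows=[
    [[0, 0, -0.05], [0, 0, 0], -1],
    [[0, 0, 0], [0, 0, 0], -1],
  ],
)

```text
t: 5.15
eef_pos: [0.5121, -0.2014, 0.119]
tool_rot: [0.0, 0.999, 0.035, 0.0]
ft_force: [-2.1, 0.8, 8.9]
opening: -0.0003
```

arm_command(
  rows=[
    [[0, 0, -0.05], [0, 0, 0], -1],
    [[0, 0, 0], [0, 0, 0], -1],
  ],
)

```text
t: 5.32
eef_pos: [0.5121, -0.2014, 0.1189]
tool_rot: [0.0, 0.999, 0.035, 0.001]
ft_force: [-3.8, 1.6, 10.6]
opening: 0.0002
```

Hard stop at z = 0.119 with about 10 N, which matches the closed tab height. I'll back off upward, move over the pin head and measure it.

arm_command(
  rows=[
    [[0, 0, 0.5], [0, 0, 0], -1],
    [[0, 0, 1.5], [0, 0, 0], -1],
    [[0, 0, 3], [0, 0, 0], -1],
    [[0, 0, 3.5], [0, 0, 0], -1],
    [[0, 0.8, 3.5], [0, 0, 0], -1],
    [[-0.1, 1, 1], [0, 0, 0], -1],
    [[-0.1, 1, 0], [0, 0, 0], -1],
    [[-0.1, 1, 0], [0, 0, 0], -1],
    [[0, 0, 0], [0, 0, 0], -1],
    [[0, 0, 0], [0, 0, 0], -1],
  ],
)

```text
t: 6.15
eef_pos: [0.508, -0.1621, 0.2454]
tool_rot: [-0.001, 0.999, 0.036, -0.001]
ft_force: [-0.9, -0.4, 0.3]
opening: 0.0003
```

```bash
python3 - <<'E'
from h import *
c,P=cam('wrist'); im=optics.get_image('wrist'); np.save('P4.npy',P); cv2.imwrite('pics/w4.png',im)
t=optics.get_image('top');s=optics.get_image('scene'); cv2.imwrite('pics/t4.png',t); cv2.imwrite('pics/s4.png',s)
o=sensors.get_obs(); print(o['ft_force'],o['eef_pos'])
H=np.array([.4993,-.0261,.112]);yaw=np.radians(93.76)
print('pin axis',geom(H,yaw,0,.137,.06),proj(c,P,geom(H,yaw,0,.137,.059)),'blk front/back',proj(c,P,geom(H,yaw,0,.152,.011)),proj(c,P,geom(H,yaw,0,.122,.011)),'ball c',proj(c,P,geom(H,yaw,0,.137,.009,-.0644)))
a=cv2.resize(im[60:260,240:440],None,fx=3,fy=3,interpolation=cv2.INTER_CUBIC)
cv2.imwrite('pics/c4.png',a)
E
```

```text
[-0.83794293 -0.20397483 -0.16590329] [ 0.50848419 -0.16327291  0.24598617]
pin axis [ 0.50828409 -0.16280511  0.172     ] [322.2052971  212.51137009] blk front/back [322.04897466 211.64339453] [322.27766836 179.08329635] ball c [394.04090428 195.4825751 ]
```

View pics/c4.png

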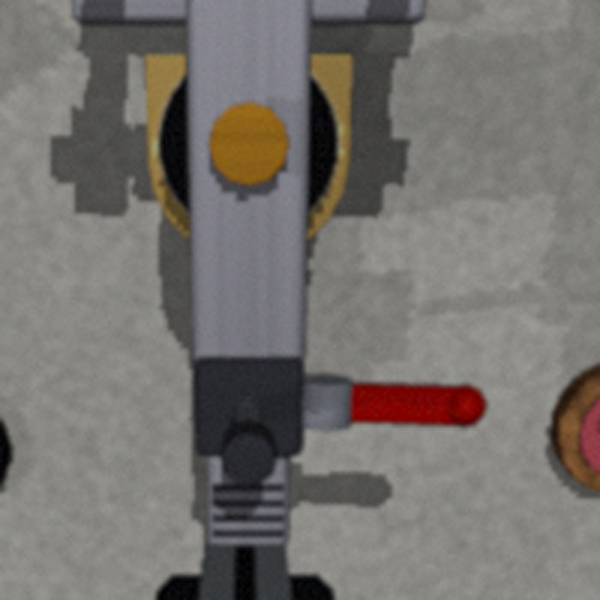

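Head centre (322.7,211.7) against the predicted (322.2,212.5). The block edges match the closed pose. Next I push down on the head with shut fingers.

arm_command(
  rows=[
    [[0, 0, -2.5], [0, 0, 0], -1],
    [[0, 0, -2.5], [0, 0, 0], -1],
    [[0, 0, -0.8], [0, 0, 0], -1],
    [[0, 0, -0.4], [0, 0, 0], -1],
    [[0, 0, -0.2], [0, 0, 0], -1],
    [[0, 0, -0.2], [0, 0, 0], -1],
    [[0, 0, -0.2], [0, 0, 0], -1],
    [[0, 0, -0.2], [0, 0, 0], -1],
    [[0, 0, -0.2], [0, 0, 0], -1],
  ],
)

```text
t: 7.05
eef_pos: [0.5095, -0.1636, 0.176]
tool_rot: [0.0, 0.999, 0.035, 0.001]
ft_force: [0.9, 0.7, -0.7]
opening: 0.0001
```

arm_command(
  rows=[
    [[0, 0, -0.1], [0, 0, 0], -1],
    [[0, 0, -0.1], [0, 0, 0], -1],
    [[0, 0, -0.1], [0, 0, 0], -1],
  ],
)

```text
t: 7.3
eef_pos: [0.5091, -0.1634, 0.1724]
tool_rot: [0.0, 0.999, 0.035, 0.0]
ft_force: [0.1, 0.0, 0.0]
opening: -0.0002
```

arm_command(
  rows=[
    [[0, 0, -0.1], [0, 0, 0], -1],
    [[0, 0, -0.1], [0, 0, 0], -1],
    [[0, 0, -0.1], [0, 0, 0], -1],
    [[0, 0, -0.1], [0, 0, 0], -1],
  ],
)

```text
t: 7.63
eef_pos: [0.5091, -0.1634, 0.1684]
tool_rot: [0.0, 0.999, 0.035, 0.0]
ft_force: [0.4, 0.9, 1.6]
opening: 0.0002
```

arm_command(
  rows=[
    [[0, 0, -0.1], [0, 0, 0], -1],
    [[0, 0, -0.1], [0, 0, 0], -1],
    [[0, 0, -0.1], [0, 0, 0], -1],
    [[0, 0, -0.1], [0, 0, 0], -1],
  ],
)

```text
t: 7.97
eef_pos: [0.509, -0.1634, 0.1642]
tool_rot: [0.0, 0.999, 0.035, 0.0]
ft_force: [-0.4, 0.2, 1.1]
opening: -0.0001
```

arm_command(
  rows=[
    [[0, 0, -0.1], [0, 0, 0], -1],
    [[0, 0, -0.1], [0, 0, 0], -1],
    [[0, 0, -0.1], [0, 0, 0], -1],
    [[0, 0, -0.1], [0, 0, 0], -1],
    [[0, 0, -0.1], [0, 0, 0], -1],
  ],
)

```text
t: 8.38
eef_pos: [0.509, -0.1634, 0.1592]
tool_rot: [0.0, 0.999, 0.035, 0.0]
ft_force: [-0.3, -0.4, 2.2]
opening: 0.0001
```

arm_command(
  rows=[
    [[0, 0, -0.1], [0, 0, 0], -1],
    [[0, 0, -0.05], [0, 0, 0], -1],
  ],
)

```text
t: 8.55
eef_pos: [0.509, -0.1634, 0.1577]
tool_rot: [-0.0, 0.999, 0.035, 0.0]
ft_force: [-0.1, 0.0, 2.1]
opening: 0.0002
```

Pushing against the roughly 2 N of friction. Contact is expected between z = 0.150 and 0.156.

arm_command(
  rows=[
    [[0, 0, -0.05], [0, 0, 0], -1],
    [[0, 0, -0.05], [0, 0, 0], -1],
  ],
)

```text
t: 8.72
eef_pos: [0.509, -0.1633, 0.1568]
tool_rot: [0.0, 0.999, 0.035, 0.0]
ft_force: [0.2, 0.9, 1.6]
opening: 0.0003
```

arm_command(
  rows=[
    [[0, 0, -0.05], [0, 0, 0], -1],
    [[0, 0, -0.03], [0, 0, 0], -1],
  ],
)

```text
t: 8.88
eef_pos: [0.509, -0.1633, 0.156]
tool_rot: [0.0, 0.999, 0.035, 0.0]
ft_force: [0.0, 0.6, 1.6]
opening: 0.0001
```

arm_command(
  rows=[
    [[0, 0, -0.03], [0, 0, 0], -1],
    [[0, 0, -0.03], [0, 0, 0], -1],
  ],
)

```text
t: 9.05
eef_pos: [0.509, -0.1634, 0.1554]
tool_rot: [0.0, 0.999, 0.035, 0.0]
ft_force: [0.1, -0.1, 1.2]
opening: -0.0001
```

arm_command(
  rows=[
    [[0, 0, -0.03], [0, 0, 0], -1],
    [[0, 0, -0.03], [0, 0, 0], -1],
  ],
)

```text
t: 9.22
eef_pos: [0.509, -0.1634, 0.1548]
tool_rot: [0.0, 0.999, 0.035, 0.0]
ft_force: [-0.2, 0.0, 2.8]
opening: -0.0002
```

arm_command(
  rows=[
    [[0, 0, -0.03], [0, 0, 0], -1],
    [[0, 0, -0.03], [0, 0, 0], -1],
  ],
)

```text
t: 9.38
eef_pos: [0.5091, -0.1634, 0.1547]
tool_rot: [0.0, 0.999, 0.035, 0.0]
ft_force: [-1.0, -0.1, 7.5]
opening: 0.0
```

arm_command(
  rows=[
    [[0, 0, -0.03], [0, 0, 0], -1],
    [[0, 0, -0.03], [0, 0, 0], -1],
  ],
)

```text
t: 9.55
eef_pos: [0.5092, -0.1634, 0.1547]
tool_rot: [0.0, 0.999, 0.035, 0.001]
ft_force: [-1.8, 1.0, 9.7]
opening: -0.0003
```

Contact at z = 0.1547: force rose from about 2 N to 7–10 N with no further motion. That puts the table at 38.7 mm, within 34–40. Next I raise, move over the lever ball and press it down along its arc.

arm_command(
  rows=[
    [[0, 0, 0.3], [0, 0, 0], -1],
    [[0, 0, 1.5], [0, 0, 0], -1],
    [[0, 0, 2.3], [0, 0, 0], -1],
    [[1.5, 0.1, 0], [0, 0, 0], -1],
    [[2.3, 0.2, 0], [0, 0, 0], -1],
    [[2.4, 0.1, 0], [0, 0, 0], -1],
    [[0, 0, 0], [0, 0, 0], -1],
    [[0, 0, 0], [0, 0, 0], -1],
  ],
)

```text
t: 10.22
eef_pos: [0.5713, -0.1591, 0.1937]
tool_rot: [-0.0, 0.999, 0.036, -0.001]
ft_force: [-0.9, 0.8, -0.7]
opening: 0.0
```

```bash
python3 - <<'E'
from h import *
c,P=cam('wrist'); im=optics.get_image('wrist')
o=sensors.get_obs(); print(o['ft_force'],o['eef_pos'])
H=np.array([.4993,-.0261,.112]);yaw=np.radians(93.76)
hsv=cv2.cvtColor(im,cv2.COLOR_BGR2HSV); m=((hsv[...,0]<6)|(hsv[...,0]>174))&(hsv[...,1]>180)&(hsv[...,2]>60)
n,lab,st,ce=cv2.connectedComponentsWithStats(m.astype(np.uint8)); print(st[1:][st[1:,4]>60])
print('ball c',geom(H,yaw,0,.137,.009,-.0644),proj(c,P,geom(H,yaw,0,.137,.009,-.0644)))
cv2.imwrite('pics/c5.png',cv2.resize(im[60:260,200:400],None,fx=3,fy=3,interpolation=cv2.INTER_CUBIC))
E
```

```text
[-0.2176344   0.44358818  0.0638405 ] [ 0.57040234 -0.15906537  0.19373742]
[[279 202  53  17 754]]
ball c [ 0.57254547 -0.15858193  0.121     ] [323.53016163 211.66643038]
```

View pics/c5.png

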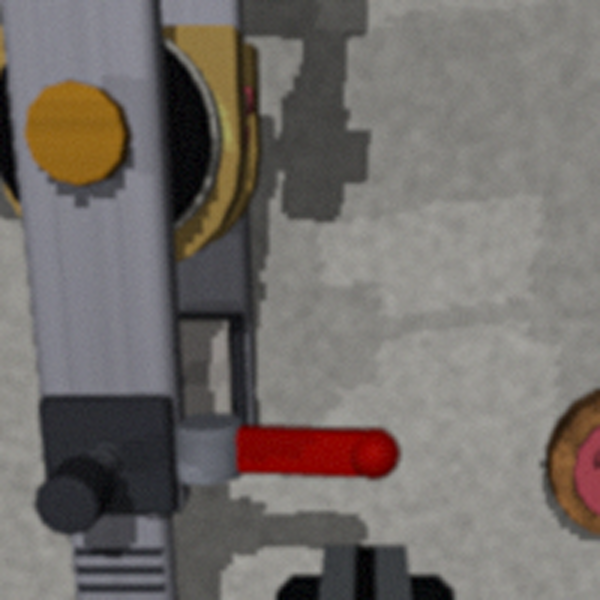

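Ball centre at about (325,211), so x ≈ 0.5735, y ≈ -0.159. That is directly under the fingers. I'll press it down.

arm_command(
  rows=[
    [[0.1, 0, -2.5], [0, 0, 0], -1],
    [[0, 0, -2.5], [0, 0, 0], -1],
    [[0, 0, -1], [0, 0, 0], -1],
    [[0, 0, -0.3], [0, 0, 0], -1],
    [[0, 0, -0.3], [0, 0, 0], -1],
    [[0, 0, -0.3], [0, 0, 0], -1],
    [[0, 0, -0.3], [0, 0, 0], -1],
    [[0, 0, -0.3], [0, 0, 0], -1],
  ],
)

```text
t: 10.93
eef_pos: [0.5732, -0.1597, 0.121]
tool_rot: [0.001, 0.999, 0.035, 0.002]
ft_force: [1.7, -0.1, 2.3]
opening: -0.0004
```

arm_command(
  rows=[
    [[-0.1, 0, -0.3], [0, 0, 0], -1],
    [[-0.1, 0, -0.3], [0, 0, 0], -1],
    [[-0.1, 0, -0.3], [0, 0, 0], -1],
    [[-0.1, 0, -0.3], [0, 0, 0], -1],
    [[-0.1, 0, -0.3], [0, 0, 0], -1],
  ],
)

```text
t: 11.35
eef_pos: [0.5676, -0.1596, 0.1047]
tool_rot: [0.0, 0.999, 0.035, 0.001]
ft_force: [3.5, -1.8, 3.0]
opening: 0.0002
```

arm_command(
  rows=[
    [[-0.2, 0, -0.3], [0, 0, 0], -1],
    [[-0.2, 0, -0.2], [0, 0, 0], -1],
    [[-0.1, 0, -0.1], [0, 0, 0], -1],
  ],
)

```text
t: 11.6
eef_pos: [0.5619, -0.1593, 0.0982]
tool_rot: [-0.0, 0.999, 0.035, 0.0]
ft_force: [4.1, 0.1, 0.2]
opening: 0.0002
```

arm_command(
  rows=[
    [[0.1, 0, -0.1], [0, 0, 0], -1],
    [[0, 0, -0.1], [0, 0, 0], -1],
    [[0, 0, -0.1], [0, 0, 0], -1],
  ],
)

```text
t: 11.85
eef_pos: [0.5628, -0.1593, 0.0961]
tool_rot: [0.0, 0.999, 0.035, -0.0]
ft_force: [0.9, -1.0, 6.3]
opening: 0.0005
```

arm_command(
  rows=[
    [[0, 0, -0.1], [0, 0, 0], -1],
    [[0, 0, -0.1], [0, 0, 0], -1],
  ],
)

```text
t: 12.02
eef_pos: [0.5637, -0.1595, 0.095]
tool_rot: [0.0, 0.999, 0.035, 0.001]
ft_force: [1.0, 0.6, 10.7]
opening: -0.0002
```

arm_command(
  rows=[
    [[0, 0, -0.1], [0, 0, 0], -1],
    [[0, 0, -0.05], [0, 0, 0], -1],
  ],
)

```text
t: 12.18
eef_pos: [0.5643, -0.1597, 0.0942]
tool_rot: [0.001, 0.999, 0.035, 0.002]
ft_force: [-0.0, 1.7, 14.5]
opening: -0.0003
```

arm_command(
  rows=[
    [[0, 0, -0.1], [0, 0, 0], -1],
    [[0, 0, -0.1], [0, 0, 0], -1],
  ],
)

```text
t: 12.35
eef_pos: [0.5653, -0.16, 0.0931]
tool_rot: [0.001, 0.999, 0.035, 0.003]
ft_force: [2.9, 1.0, 15.5]
opening: 0.0001
```

arm_command(
  rows=[
    [[0, 0, -0.1], [0, 0, 0], -1],
    [[0, 0, 0], [0, 0, 0], -1],
    [[0, 0, 0], [0, 0, 0], -1],
  ],
)

```text
t: 12.6
eef_pos: [0.5659, -0.1601, 0.0925]
tool_rot: [0.001, 0.999, 0.036, 0.003]
ft_force: [2.8, 1.6, 15.9]
opening: 0.0
```

Force is at 16 N and the tip is sliding sideways, which suggests the stop. I'll retreat upward and check.

arm_command(
  rows=[
    [[0, 0, 0.5], [0, 0, 0], -1],
    [[0, 0, 2], [0, 0, 0], -1],
    [[0, 0, 3.5], [0, 0, 0], -1],
    [[0, 0, 3.5], [0, 0, 0], -1],
    [[0, 0, 3], [0, 0, 0], -1],
    [[0, 0, 0], [0, 0, 0], -1],
    [[0, 0, 0], [0, 0, 0], -1],
  ],
)

```text
t: 13.18
eef_pos: [0.5631, -0.1596, 0.2155]
tool_rot: [0.001, 0.999, 0.035, 0.001]
ft_force: [-0.5, 0.7, -1.2]
opening: 0.0002
```

```bash
python3 - <<'E'
from h import *
c,P=cam('wrist'); im=optics.get_image('wrist'); s=optics.get_image('scene')
o=sensors.get_obs(); print(o['ft_force'],o['eef_pos'])
H=np.array([.4993,-.0261,.112]);yaw=np.radians(93.76)
for a in (.6,.7,.8,.9):
    b=a-np.radians(10); q=geom(H,yaw,0,.137,.002-.042*np.sin(b),-.023-.042*np.cos(b)); print(a,q.round(4),proj(c,P,q))
print('head top',proj(c,P,geom(H,yaw,0,.137,.0427)),'blk',proj(c,P,geom(H,yaw,0,.152,.011)),proj(c,P,geom(H,yaw,0,.122,.011)))
o=np.zeros((600,800,3),np.uint8); o[:,:480]=cv2.resize(im[60:310,200:400],(480,600),interpolation=cv2.INTER_CUBIC); o[:280,480:]=cv2.resize(s[180:250,245:325],(320,280),interpolation=cv2.INTER_CUBIC)
cv2.imwrite('pics/c6.png',o)
E
```

```text
[-0.18055386  0.83802293  0.65327612] [ 0.56175101 -0.15894297  0.21262805]
0.6 [ 0.5694 -0.1588  0.0967] [328.48307949 195.19364701]
0.7 [ 0.5675 -0.1589  0.0929] [326.21875306 194.08422071]
0.8 [ 0.5652 -0.1591  0.0894] [323.61157385 193.06142575]
0.9 [ 0.5626 -0.1592  0.0861] [320.69330285 192.12981698]
head top [242.68220759 216.68875012] blk [253.37319826 221.33547129] [251.17018522 185.20884157]
```

View pics/c6.png

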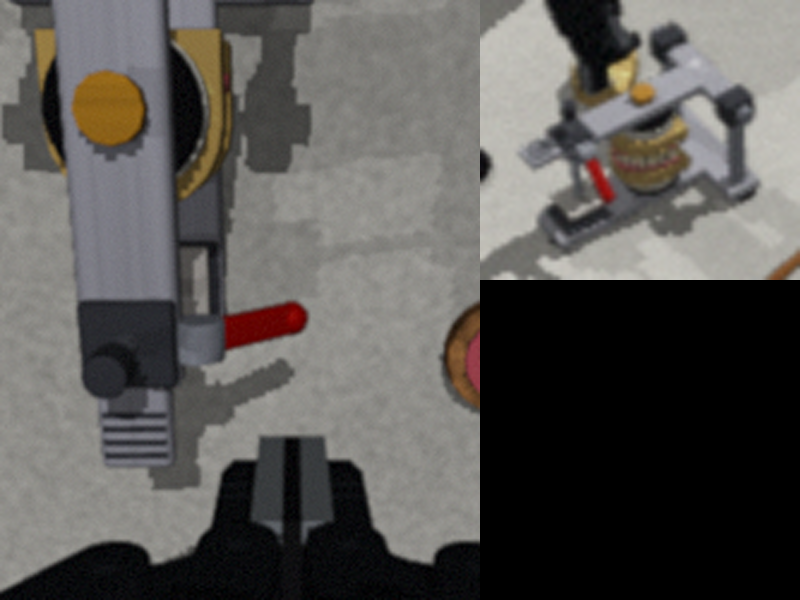

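The lever looks fully down: ball at (321.7,192.1) against 320.7 predicted for 0.9 rad, after the same +1.8 px bias seen earlier. The teeth are together. I'll press once more, slightly further out, so the tip rests on the ball rather than the stem and the stop is certain.

arm_command(
  rows=[
    [[0.5, 0, -3], [0, 0, 0], -1],
    [[0, 0, -3], [0, 0, 0], -1],
    [[0, 0, -3], [0, 0, 0], -1],
    [[0, 0, -1.5], [0, 0, 0], -1],
    [[0, 0, -0.5], [0, 0, 0], -1],
    [[0, 0, -0.2], [0, 0, 0], -1],
    [[0, 0, -0.2], [0, 0, 0], -1],
    [[0, 0, 0], [0, 0, 0], -1],
  ],
)

```text
t: 13.95
eef_pos: [0.5683, -0.1595, 0.1005]
tool_rot: [0.0, 0.999, 0.035, 0.0]
ft_force: [-0.4, -0.3, 0.2]
opening: 0.0002
```

arm_command(
  rows=[
    [[0, 0, -0.2], [0, 0, 0], -1],
    [[0, 0, -0.1], [0, 0, 0], -1],
    [[0, 0, 0], [0, 0, 0], -1],
  ],
)

```text
t: 14.2
eef_pos: [0.5683, -0.1595, 0.0977]
tool_rot: [0.0, 0.999, 0.035, 0.001]
ft_force: [-0.0, 0.7, 0.8]
opening: 0.0001
```

arm_command(
  rows=[
    [[-0.1, 0, -0.1], [0, 0, 0], -1],
    [[-0.1, 0, -0.1], [0, 0, 0], -1],
    [[0, 0, -0.1], [0, 0, 0], -1],
  ],
)

```text
t: 14.45
eef_pos: [0.5658, -0.1594, 0.0943]
tool_rot: [0.0, 0.999, 0.035, 0.0]
ft_force: [-0.3, -0.7, 0.2]
opening: -0.0001
```

arm_command(
  rows=[
    [[0, 0, -0.1], [0, 0, 0], -1],
    [[0, 0, -0.1], [0, 0, 0], -1],
  ],
)

```text
t: 14.62
eef_pos: [0.5667, -0.1595, 0.0928]
tool_rot: [0.0, 0.999, 0.035, 0.001]
ft_force: [0.9, 0.2, 5.5]
opening: -0.0
```

arm_command(
  rows=[
    [[0, 0, -0.1], [0, 0, 0], -1],
    [[0, 0, 0], [0, 0, 0], -1],
  ],
)

```text
t: 14.78
eef_pos: [0.5671, -0.1596, 0.0924]
tool_rot: [0.0, 0.999, 0.035, 0.001]
ft_force: [0.6, 0.3, 5.5]
opening: -0.0
```

arm_command(
  rows=[
    [[-0.2, 0, -0.1], [0, 0, 0], -1],
    [[-0.1, 0, -0.1], [0, 0, 0], -1],
    [[0, 0, 0], [0, 0, 0], -1],
  ],
)

```text
t: 15.03
eef_pos: [0.5667, -0.1598, 0.092]
tool_rot: [0.001, 0.999, 0.036, 0.004]
ft_force: [4.5, 2.2, 9.9]
opening: 0.0
```

arm_command(
  rows=[
    [[0, 0, 0.5], [0, 0, 0], -1],
    [[0, 0, 2], [0, 0, 0], -1],
    [[0, 0, 3.5], [0, 0, 0], -1],
    [[0, 0, 3.5], [0, 0, 0], -1],
    [[0, -0.5, 3], [0, 0, 0], -1],
    [[0, -2, 3], [0, 0, 0], -1],
    [[0, 0, 0], [0, 0, 0], -1],
    [[0, 0, 0], [0, 0, 0], -1],
  ],
)

```text
t: 15.7
eef_pos: [0.5638, -0.1856, 0.2459]
tool_rot: [0.001, 0.999, 0.035, 0.002]
ft_force: [-0.4, -0.3, -0.6]
opening: 0.0
```

```bash
python3 - <<'E'
from h import *
c,P=cam('wrist'); im=optics.get_image('wrist'); s=optics.get_image('scene'); t=optics.get_image('top')
o=sensors.get_obs(); print(o['ft_force'],o['eef_pos'])
H=np.array([.4993,-.0261,.112]);yaw=np.radians(93.76)
for a in (.8,.9):
    b=a-np.radians(10); q=geom(H,yaw,0,.137,.002-.042*np.sin(b),-.023-.042*np.cos(b)); print(a,((proj(c,P,q)-[200,20])*2.4).round(1))
for th in (0,.02): print(th,'head top',[((proj(c,P,geom(H,yaw,th,*k))-[200,20])*2.4).round(1).tolist() for k in ((.137,.0427),(.152,.011),(.122,.011))])
o=np.zeros((600,800,3),np.uint8); o[:,:480]=cv2.resize(im[20:270,200:400],(480,600),interpolation=cv2.INTER_CUBIC); o[:280,480:]=cv2.resize(s[180:250,245:325],(320,280),interpolation=cv2.INTER_CUBIC);o[300:600,480:]=cv2.resize(t[130:290,280:451],(320,300))
cv2.imwrite('pics/c7.png',o)
E
```

```text
[-0.10155997 -0.22637534 -0.14183712] [ 0.56201609 -0.18372197  0.24233462]
0.8 [298.2 333.6]
0.9 [291.7 332.3]
0 head top [[122.5, 363.9], [143.5, 387.9], [139.0, 305.2]]
0.02 head top [[120.5, 362.8], [141.9, 389.1], [137.6, 305.3]]
```

View pics/c7.png

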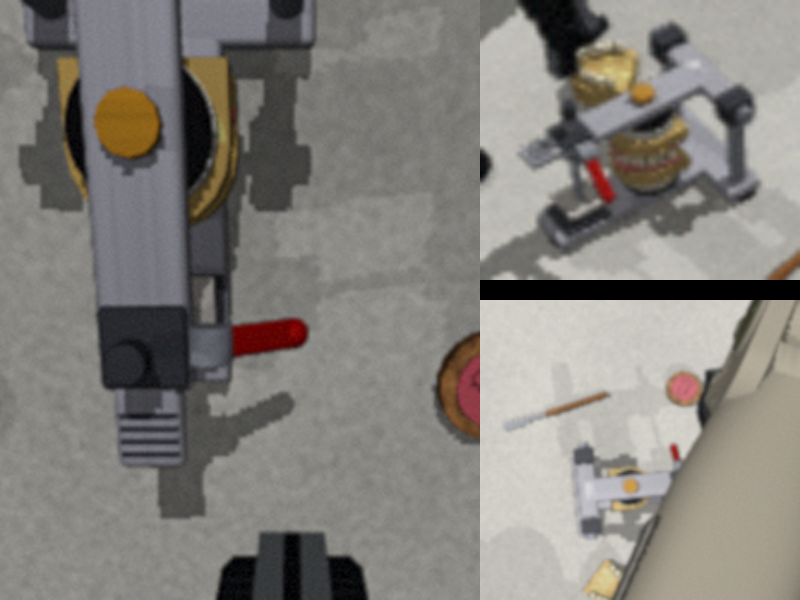

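The lever is at its stop: ball (293,332), predicted (292,332) for 0.9 rad. The block edges match the closed pose, the head matches touch height, and the robot is clear. Handing in.

```bash
python3 -c "
from h import *
print(r.hand_in())"
```

```text
the job is handed in; nothing more can be done
None
```

The articulator is ready and the job is handed in at about 16 s. The hand-in reported no verdict.

- **Closing:** I pushed the upper member down slowly by the thumb tab until it met a hard stop at 119 mm, with about 10 N. That is the closed height given.
- **Pin:** I pushed the pin down by its head against about 2 N of friction. The force then rose to 7.5 N and 9.7 N with the head's top stopped at 154.7 mm. That puts the incisal table at about 38.7 mm, inside the 34 to 40 mm range.
- **Lever:** I pressed the cam lever to its stop, with up to about 16 N at the fingertips. On the first press the fingertip slid outward, so I lifted off, checked and pressed again. Contact at 92–93 mm matches the clamped position.

**Last checks:** In the last wrist image the block edges match the closed pose, to about a pixel. The lever ball is about 1 px of the enlarged picture from the 0.9 rad prediction. The pin head is about 2 to 3 px off in that picture, similar to the sideways offset in earlier views.

I did not see the pin's foot on the table directly; that rests on the force and the head height. I did not measure the bystander objects again. The arm never went near them, and those visible in the last images look unmoved. The robot is touching nothing.

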